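# Sound the deep cell of the opener drawer with the gauge rod

### The job

We want to know whether the empty deep cell in the drawer will take a corkscrew upright: take the long thin gauge rod out of its wooden rack and drop it, foot first, into the empty open-topped plywood cell until it stands on the bottom, and leave it there so that its ring mark shows the depth at the rim. Leave the short thick-headed muddler in the rack and the glass stopper in its own cell.

Things in the scene. Friction and masses are not known exactly. Their poses are not given: they have to be found in the camera images.
- rod_mid (a point): Gauge rod: plain round beech dowel, 20 mm diameter, 160 mm long, 45 g, brass ring mark half-way up. Starts upright in one of two sockets (28 mm wide, 30 mm deep, 110 mm apart) of a wooden rack 60 x 170 x 40 mm. Point: on its axis at mid-length, 80 mm from foot and top; z towards the top. Grip 50 to 70 mm above this point, so that the fingers stay clear of the cell's rim.
- well: Empty deep cell: fixed upright open-topped square plywood box, 58 x 58 mm outside, 90 mm high, walls 8 mm, opening 42 x 42 mm; inner floor 10 mm above the origin, 80 mm below the rim. Origin: centre of underside; x, y along its sides, z up. The drawer around it has 90 mm high walls. With the rod on the cell's floor the rod's mid point is 90 mm above this origin, level with the rim.
- muddler_mid (a point): Muddler, not to be taken: beech, 100 mm tall, 23 mm thick shaft, 34 mm thick head (top 30 mm), standing in the rack's other socket. Point: on its axis half-way up; z up along it.
- stopper_mid (a point): Bottle stopper, to be left alone: cork foot, steel collar, blue glass ball, 60 mm tall, 36 mm across, standing in a second plywood cell of the same outside size but with a high floor; its top is about 30 mm above that rim. Point: on its axis half-way up; z up along it.
There are look-alikes about, which are no part of the job. What is shaped like the part that bears rod_mid but blue or green is not meant.

How it is judged:
On the way:
1. the gauge rod is lifted clear of its rack, more or less upright (height (world z) of rod_mid above 0.15 m and angle between rod_mid's own z axis and vertical below 0.6 rad), for 0.2 s.
At the end, for the whole second after the job is handed in: The gauge rod stands, foot down, inside the empty deep cell with its foot on the cell's floor (mid point within 8 mm of its bottomed height; leaning against the cell's wall by less than 25 degrees is fine), released and at rest; the muddler and the stopper are within 30 mm of where they started (z of rod_mid in the frame of well between 0.075 and 0.098 m and horizontal distance between rod_mid and well below 0.03 m and angle between rod_mid's own z axis and vertical below 0.45 rad and linear speed of rod below 0.03 m/s and distance of each of muddler_mid, stopper_mid from where it was at the start of the episode below 0.03 m); the robot touches nothing.
It also fails if it takes over 38 s, if anything falls off the work surface, if the arm or the gripper's body presses on something with over 40 N, if the wrist force passes 120 N, or if a joint passes its speed limit or range.

### The arm

A 6-joint arm with a two-finger parallel gripper is mounted at the origin on the work surface. World frame = base frame: x ahead of the robot, y to its left, z up, the work surface at z = 0. Lengths are in m, angles in rad, forces in N, time in s.
With the tool pointing down it reaches from about 0.35 to 0.975 m from the base axis. Payload 4.9 kg.
Tool frame: the origin (TCP) lies on the centre line of the jaws, within the pads' length; the fingertips stand 14 mm ahead of it and the grasp point (between the pads) lies 5 mm behind it; z points along the fingers, y is the line along which they close (so a half turn about z gives the same grasp; the last joint's range is limited). The gripper opens to 85 mm and grips with 20 to 120 N. Pads are 22 mm wide; open, the fingers measure 114 mm over their backs; the gripper's body (76 mm by 85 mm) begins 54 mm behind the grasp point. The pads swing forward as they close: fully open they stand 13 mm farther back than shut.
Start: joints at [-1.261, 0.053, 1.613, -0, 1.476, -0.119], TCP at [0.26, -0.568, 0.245] pointing down, gripper open.
Joint ranges: [-3.01, 3.01], [-1.01, 2.22], [0.06, 2.58], [-1.02, 4.17], [0.09, 2.62], [-3.14, 3.14]. Speed limits (rad/s): [2.57, 2.57, 3.14, 3.14, 3.14, 3.14].

### API

Orientations are given as a unit quaternion [w, x, y, z].
In Python, from plant import * gives the robot as it stands.
- The arm moves only by the tool send_rows, never from a script. Its argument "steps" is a list of rows, each an object with "translation": the shift along the tool's x, y, z in cm, a list of three; "delta_rot": the turn, a rotation vector about the tool's x, y, z in rad, a list of three; "jaw": the finger opening in cm, from 0 to 8.54. In form: [{"translation": [dx, dy, dz], "delta_rot": [rx, ry, rz], "jaw": jaw}, ...]. A call has exactly 8 rows; each row is the pose to reach, as a shift and turn from the pose commanded when the call began, along the tool's axes at that moment; what a row does not reach only later rows make up. A row lasts 1/10 s, in which the tool goes at most 50 mm and 8.59 degrees, less where a joint would pass 70% of its speed; a pose out of reach is approached as far as the arm can. A call with a gripper value outside its range is refused whole. The fingers move at their own pace and stop on an object; the grip force is fixed at half the most. Time passes only in rows, so rows that repeat a pose let the fingers close, or fill a call up. It gives the time, the measured TCP pose, the force, the opening and the grip force at its end, in the units of the state.
- state(): the state, without advancing time (a new reading comes with each control period).
- grab_frame(name): name is "side" or "top"; returns a dict with "pixels" (384x512x3 uint8, blue, green, red), "range_z" (384x512 float32, m along the optical axis (not along the pixel's ray), 0 where there is no reading), "fx", "fy", "cx", "cy" (pixels), "rvec" (rotation vector, rad) and "tvec" (3), from world to camera coordinates, as OpenCV has them. Camera axes: x right, y down, z forward; pixel columns grow to the right and rows downward; lengths in m; the calibration is good to about 2 mm. A picture is of the moment at which its call begins.
- job_done(): hands the job in; it is judged then, once.
The state is a dict: "time": time; "joint_pos": joint angles; "joint_vel": joint speeds; "joint_efforts": joint torques, N m; "tool_pos": TCP position; "tool_rot": TCP orientation; "contact_force": force on the tool from outside, world axes, zero at the start; "ft_torque": the same for the moment, N m; "gripper_width": opening from 0.0 (shut) to 1.0 (fully open); "grasp_force": force on a finger pad.
Only numpy, scipy, OpenCV 4.12 (cv2) and the standard library are available. Lean on these libraries where they do the work, as an engineer would, in place of code of your own. Each camera call takes 0.05 s, during which the arm holds its last target. There are 200 camera calls.

## Working session

There is one attempt and no reset: what is moved stays moved. The work goes in short steps, Python scripts to look and compute and a tool call to move; the robot and the scene stay as the last step left them, time stands still between calls to the robot, and variables do not carry over. Pictures are saved under pics/ and viewed, at most 10 in all, crops included, and the job is handed in when it is done.

Besides the shell and the picture viewer there is one more tool, called after ">>>" in YAML: its name, and indented under it one key for each argument. send_rows: Moves the arm, as the interface text tells. Its arguments: {"type":"object","properties":{"steps":{"type":"array","items":{"type":"object","properties":{"translation":{"type":"array","items":{"type":"number"}},"delta_rot":{"type":"array","items":{"type":"number"}},"jaw":{"type":"number"}}}}},"required":["steps"]}

```bash
mkdir -p pics; cat > h.py <<'E'
from plant import *
import numpy as np, cv2
def shot(n,f):
    F=grab_frame(n); np.savez(f'{f}.npz',**F); cv2.imwrite(f'pics/{f}.png',F["pixels"]); return F
def world(F,u,v,z=None,r=0):
    R=cv2.Rodrigues(np.array(F["rvec"],float))[0]; t=np.array(F["tvec"],float).ravel()
    d=np.array([(u-F["cx"])/F["fx"],(v-F["cy"])/F["fy"],1.])
    C=-R.T@t; D=R.T@d
    if z is not None: return C+D*(z-C[2])/D[2]
    p=F["range_z"][int(v)-r:int(v)+r+1,int(u)-r:int(u)+r+1]; p=p[p>0]
    return C+D*np.median(p)
E
python3 - <<'E'
from h import *
for n in("top","side"):
    F=shot(n,n+"1"); R=cv2.Rodrigues(np.array(F["rvec"],float))[0]
    print(n,-R.T@np.array(F["tvec"]).ravel())
print(state())
E
```

```text
top [0.32605316 0.08440879 1.00664615]
side [0.11745892 0.82769448 0.91792402]
{'time': 0.1, 'joint_pos': array([-1.26099414e+00,  5.32800533e-02,  1.61417950e+00,  5.56482627e-06,
        1.47602143e+00, -1.19008020e-01]), 'joint_vel': array([ 3.11533169e-03, -2.75584751e-03, -2.41052665e-03, -6.71076927e-05,
        2.21278071e-03,  1.72310236e-04]), 'joint_efforts': array([ 1.54297768e-04, -3.94900990e+01, -3.71363318e+01, -1.43157299e-04,
        3.90902802e-03, -4.39359354e-06]), 'tool_pos': array([ 0.25969562, -0.56788437,  0.24417901]), 'tool_rot': array([-9.40138895e-04,  9.77102762e-01,  2.12765838e-01, -8.71772444e-05]), 'contact_force': array([-0.09266308, -0.11784259,  0.72614096]), 'ft_torque': array([0.01695582, 0.01935136, 0.04532331]), 'grasp_force': 0.0, 'gripper_width': 0.999372675324984}
```

View pics/top1.png

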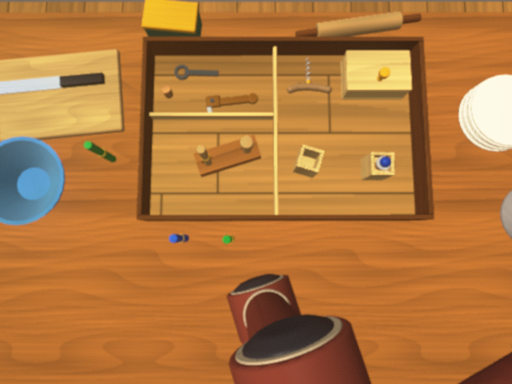

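View pics/side1.png

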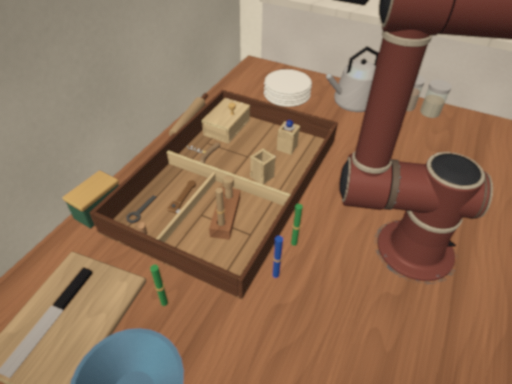

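The top view shows the rack around (228,155), with one item near (203,152) and another near (247,143). The empty cell is at (309,160) and the stopper cell at (380,163). The side view shows the rack at (225,210), plus blue and green upright look-alikes outside the drawer. Next I'll enlarge the rack and cell in both views.

```bash
python3 - <<'E'
import cv2,numpy as np
a=cv2.imread('pics/top1.png')[120:190,180:330]; b=cv2.imread('pics/side1.png')[140:245,190:300]
a=cv2.resize(a,None,fx=5,fy=5,interpolation=2)
b=cv2.resize(b,None,fx=5,fy=5,interpolation=2)
cv2.imwrite('pics/c1.png',a);cv2.imwrite('pics/c2.png',b)
E
```

```text
(no output)
```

View pics/c1.png

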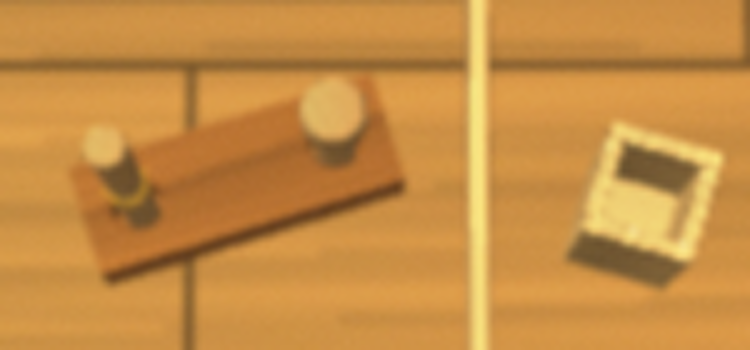

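View pics/c2.png

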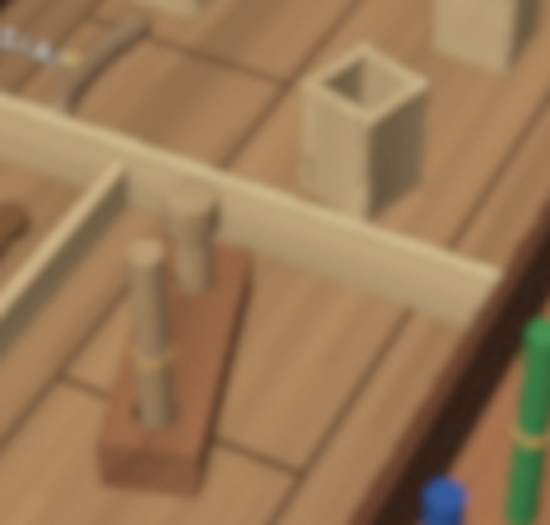

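Left object at top crop (104,147), which is full-image (201,149), is thin and tall with a brass ring, so it's the gauge rod. The one on the right at (332,110) has a thick head, so it's the muddler. The blue and green ones are look-alikes. The cell rim is centred near crop (654,192), and it is empty.

```bash
python3 - <<'E'
from h import *
T=dict(np.load('top1.npz'));S=dict(np.load('side1.npz'))
c=lambda x,y:(180+(x+.5)/5-.5,120+(y+.5)/5-.5)
s=lambda x,y:(190+(x+.5)/5-.5,140+(y+.5)/5-.5)
np.set_printoptions(precision=4,suppress=True)
def rp(n,F,u,v,z,r=0): print(n,np.round((u,v),1),'depth',world(F,round(u),round(v),r=r),'plane',world(F,u,v,z))
rp('floor T',T,*c(430,250),0)
rp('rodtop T',T,*c(104,147),.172,1); rp('rodtop S',S,*s(147,249),.172)
rp('ring T',T,*c(130,198),.092); rp('ring S',S,*s(153,358),.092)
rp('mud T',T,*c(332,108),.112,1)
rp('stop',T,382,161,.11)
for p in[(617,122),(724,152),(690,262),(587,232)]: rp('rim T',T,*c(*p),.092)
for p in[(365,43),(430,83),(370,118),(303,82)]: rp('rim S',S,*s(*p),.092)
rp('cellfloor',T,*c(640,210),.01)
rp('rackT',T,*c(240,160),.042,1)
for p in[(275,100),(275,200),(150,100),(142,200),(430,200)]: rp('wall',T,*p,.09)
E
```

```text
floor T [265.6 169.6] depth [0.5061 0.0431 0.0088] plane [0.5089 0.0439 0.    ]
rodtop T [200.4 149. ] depth [0.5246 0.2018 0.1782] plane [0.5261 0.2018 0.172 ]
rodtop S [219.  189.4] depth [0.5244 0.1998 0.1785] plane [0.5272 0.1956 0.172 ]
ring T [205.6 159.2] depth [0.5161 0.1965 0.1076] plane [0.5189 0.1994 0.092 ]
ring S [220.2 211.2] depth [0.5193 0.2104 0.1042] plane [0.5245 0.2015 0.092 ]
mud T [246.  141.2] depth [0.5594 0.0968 0.1178] plane [0.5604 0.0969 0.112 ]
stop [382 161] depth [ 0.5076 -0.2359  0.1242] plane [ 0.5105 -0.241   0.11  ]
rim T [303. 144.] depth [ 0.579  -0.0598  0.0106] plane [ 0.5583 -0.048   0.092 ]
rim T [324.4 150. ] depth [ 0.5634 -0.119   0.0044] plane [ 0.5427 -0.1022  0.092 ]
rim T [317.6 172. ] depth [ 0.5005 -0.1     0.009 ] plane [ 0.486  -0.0837  0.092 ]
rim T [297. 166.] depth [ 0.5    -0.031   0.0994] plane [ 0.5014 -0.0319  0.092 ]
rim S [262.6 148.2] depth [ 0.5824 -0.2031  0.0077] plane [ 0.5401 -0.1061  0.092 ]
rim S [275.6 156.2] depth [ 0.5214 -0.1835  0.0079] plane [ 0.4848 -0.0885  0.092 ]
rim S [263.6 163.2] depth [ 0.5012 -0.0352  0.0975] plane [ 0.5045 -0.0395  0.092 ]
rim S [250.2 156. ] depth [ 0.5552 -0.0437  0.099 ] plane [ 0.5584 -0.0515  0.092 ]
cellfloor [307.6 161.6] depth [ 0.526  -0.0711  0.0212] plane [ 0.5294 -0.0718  0.01  ]
rackT [227.6 151.6] depth [0.5477 0.1456 0.0482] plane [0.5502 0.1471 0.042 ]
wall [275 100] depth [0.6868 0.0202 0.06  ] plane [0.6754 0.0222 0.09  ]
wall [275 200] depth [0.418  0.0224 0.0611] plane [0.4152 0.0243 0.09  ]
wall [150 100] depth [0.6961 0.3613 0.0354] plane [0.6753 0.3458 0.09  ]
wall [142 200] depth [0.4165 0.3611 0.0777] plane [0.4153 0.3574 0.09  ]
wall [430 200] depth [ 0.4149 -0.3635  0.0921] plane [ 0.4151 -0.3646  0.09  ]
```

Checks:
- The rod–muddler spacing comes out at 0.110 m, as given.
- The drawer floor is at z≈0.008, the rod top at 0.178 and the rim at 0.098, all consistent with the given sizes.
- The rod is at (0.525, 0.201) and the cell at (0.5215, −0.068).

The current tool yaw suits both places, so I'm moving.

>>> send_rows:
  steps:
    - {"translation":[2,-2.1,-0.5],"delta_rot":[0,0,0],"jaw":8.5}
    - {"translation":[5,-5.2,-1],"delta_rot":[0,0,0],"jaw":8.5}
    - {"translation":[8.4,-8.8,-2],"delta_rot":[0,0,0],"jaw":8.5}
    - {"translation":[11.8,-12.4,-2],"delta_rot":[0,0,0],"jaw":8.5}
    - {"translation":[15.2,-16,-2],"delta_rot":[0,0,0],"jaw":8.5}
    - {"translation":[18.6,-19.5,-2],"delta_rot":[0,0,0],"jaw":8.5}
    - {"translation":[22,-23.1,-2],"delta_rot":[0,0,0],"jaw":8.5}
    - {"translation":[25.4,-26.7,-2],"delta_rot":[0,0,0],"jaw":8.5}

```text
time: 0.9
tool_pos: [0.3798, -0.218, 0.2649]
tool_rot: [-0.0, 0.977, 0.212, 0.0]
contact_force: [0.4, 0.2, 0.5]
gripper_width: 0.995
grasp_force: 0.0
```

>>> send_rows:
  steps:
    - {"translation":[3.4,-3.6,0],"delta_rot":[0,0,0],"jaw":8.5}
    - {"translation":[6.8,-7.1,0],"delta_rot":[0,0,0],"jaw":8.5}
    - {"translation":[10.2,-10.7,0],"delta_rot":[0,0,0],"jaw":8.5}
    - {"translation":[13.6,-14.3,0],"delta_rot":[0,0,0],"jaw":8.5}
    - {"translation":[17,-17.8,0],"delta_rot":[0,0,0],"jaw":8.5}
    - {"translation":[20,-21,0],"delta_rot":[0,0,0],"jaw":8.5}
    - {"translation":[22,-23,0],"delta_rot":[0,0,0],"jaw":8.5}
    - {"translation":[22,-23,0],"delta_rot":[0,0,0],"jaw":8.5}

```text
time: 1.7
tool_pos: [0.4844, 0.0835, 0.2646]
tool_rot: [-0.001, 0.977, 0.215, -0.001]
contact_force: [-0.1, -0.5, 0.6]
gripper_width: 0.998
grasp_force: 0.0
```

```bash
cat > go.py <<'E'
from h import *
from scipy.spatial.transform import Rotation as Ro
import sys
s=state(); q=s["tool_rot"]; R=Ro.from_quat([q[1],q[2],q[3],q[0]])
g=np.array(list(map(float,sys.argv[1:4])))
print(s["time"],s["tool_pos"],R.as_matrix().round(3).tolist(),'cm',(100*R.inv().apply(g-s["tool_pos"])).round(2),s["contact_force"].round(2),s["gripper_width"],s["grasp_force"])
E
python3 go.py .525 .201 .265
```

```text
1.7 [0.48440829 0.08353186 0.26462139] [[0.907, 0.42, -0.001], [0.42, -0.907, 0.001], [-0.001, -0.001, -1.0]] cm [ 8.62 -8.95 -0.03] [-0.09 -0.46  0.56] 0.9981443482779033 0.0
```

>>> send_rows:
  steps:
    - {"translation":[3,-3.1,0],"delta_rot":[0,0,0],"jaw":8.5}
    - {"translation":[6,-6.2,0],"delta_rot":[0,0,0],"jaw":8.5}
    - {"translation":[8,-8.3,0],"delta_rot":[0,0,0],"jaw":8.5}
    - {"translation":[8.6,-8.95,0],"delta_rot":[0,0,0],"jaw":8.5}
    - {"translation":[8.6,-8.95,0.5],"delta_rot":[0,0,0],"jaw":8.5}
    - {"translation":[8.6,-8.95,1.5],"delta_rot":[0,0,0],"jaw":8.5}
    - {"translation":[8.6,-8.95,2.5],"delta_rot":[0,0,0],"jaw":8.5}
    - {"translation":[8.6,-8.95,2.5],"delta_rot":[0,0,0],"jaw":8.5}

```text
time: 2.5
tool_pos: [0.5239, 0.1964, 0.2375]
tool_rot: [0.0, 0.977, 0.212, -0.002]
contact_force: [0.1, -0.2, 0.1]
gripper_width: 0.995
grasp_force: 0.0
```

```bash
python3 go.py .525 .201 .153; python3 - <<'E'
from h import *
shot("side","s2")
a=cv2.imread('pics/s2.png')[90:250,130:340]
cv2.imwrite('pics/c3.png',cv2.resize(a,None,fx=3.5,fy=3.5,interpolation=2))
E
```

```text
2.5 [0.52391937 0.1963868  0.23746425] [[0.91, 0.414, -0.004], [0.414, -0.91, -0.001], [-0.004, -0.001, -1.0]] cm [ 0.33 -0.37  8.45] [ 0.11 -0.2   0.08] 0.9948728019736622 0.0
```

View pics/c3.png

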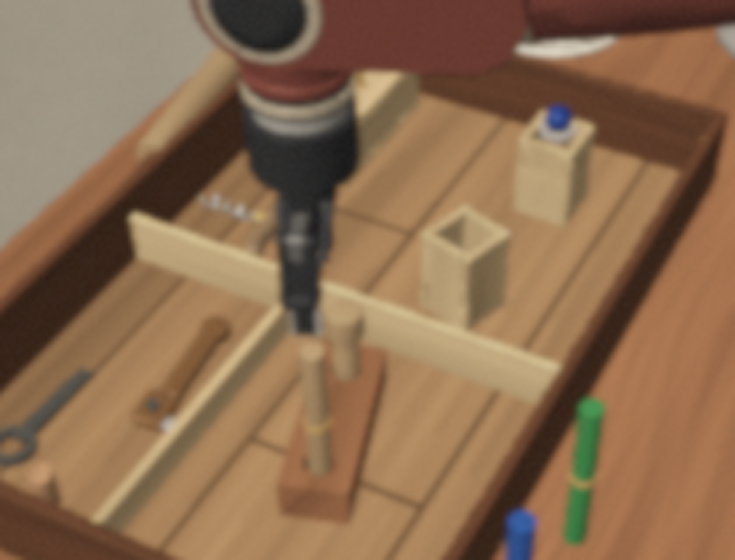

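The fingers (crop ~303,325) hang just above the rod top (312,350), and the cell and stopper are undisturbed. Descending.

>>> send_rows:
  steps:
    - {"translation":[0.1,0,1],"delta_rot":[0,0,0],"jaw":8.5}
    - {"translation":[0.1,0,2.5],"delta_rot":[0,0,0],"jaw":8.5}
    - {"translation":[0.1,0,4],"delta_rot":[0,0,0],"jaw":8.5}
    - {"translation":[0.1,0,5.5],"delta_rot":[0,0,0],"jaw":8.5}
    - {"translation":[0.1,0,7],"delta_rot":[0,0,0],"jaw":8.5}
    - {"translation":[0.1,0,8.2],"delta_rot":[0,0,0],"jaw":8.5}
    - {"translation":[0.1,0,8.5],"delta_rot":[0,0,0],"jaw":8.5}
    - {"translation":[0.1,0,8.5],"delta_rot":[0,0,0],"jaw":8.5}

```text
time: 3.35
tool_pos: [0.5259, 0.1982, 0.1545]
tool_rot: [0.0, 0.977, 0.213, -0.001]
contact_force: [-0.7, 1.0, -0.9]
gripper_width: 0.996
grasp_force: 0.0
```

```bash
python3 go.py .525 .201 .153
```

```text
3.35 [0.52588397 0.19820392 0.15446208] [[0.909, 0.416, -0.001], [0.416, -0.909, -0.0], [-0.001, -0.0, -1.0]] cm [ 0.04 -0.29  0.15] [-0.69  1.04 -0.87] 0.9962193970613268 0.0
```

Good to within 3 mm. I'll centre and close.

>>> send_rows:
  steps:
    - {"translation":[0,-0.3,0],"delta_rot":[0,0,0],"jaw":8.5}
    - {"translation":[0,-0.3,0],"delta_rot":[0,0,0],"jaw":5}
    - {"translation":[0,-0.3,0],"delta_rot":[0,0,0],"jaw":3.5}
    - {"translation":[0,-0.3,0],"delta_rot":[0,0,0],"jaw":1}
    - {"translation":[0,-0.3,0],"delta_rot":[0,0,0],"jaw":1}
    - {"translation":[0,-0.3,0],"delta_rot":[0,0,0],"jaw":1}
    - {"translation":[0,-0.3,0],"delta_rot":[0,0,0],"jaw":1}
    - {"translation":[0,-0.3,0],"delta_rot":[0,0,0],"jaw":1}

```text
time: 4.15
tool_pos: [0.5252, 0.201, 0.1557]
tool_rot: [-0.0, 0.977, 0.213, 0.0]
contact_force: [-0.3, 0.9, 1.2]
gripper_width: 0.218
grasp_force: 58.5
```

>>> send_rows:
  steps:
    - {"translation":[0,0,0],"delta_rot":[0,0,0],"jaw":1}
    - {"translation":[0,0,0],"delta_rot":[0,0,0],"jaw":1}
    - {"translation":[0,0,0],"delta_rot":[0,0,0],"jaw":1}
    - {"translation":[0,0,-0.3],"delta_rot":[0,0,0],"jaw":1}
    - {"translation":[0,0,-0.8],"delta_rot":[0,0,0],"jaw":1}
    - {"translation":[0,0,-1.3],"delta_rot":[0,0,0],"jaw":1}
    - {"translation":[0,0,-1.8],"delta_rot":[0,0,0],"jaw":1}
    - {"translation":[0,0,-2],"delta_rot":[0,0,0],"jaw":1}

```text
time: 4.95
tool_pos: [0.5253, 0.2011, 0.1762]
tool_rot: [-0.0, 0.977, 0.213, 0.001]
contact_force: [-0.3, 0.1, -1.0]
gripper_width: 0.216
grasp_force: 58.5
```

>>> send_rows:
  steps:
    - {"translation":[0,0,-1],"delta_rot":[0,0,0],"jaw":1}
    - {"translation":[0,0,-2.5],"delta_rot":[0,0,0],"jaw":1}
    - {"translation":[0,0,-4],"delta_rot":[0,0,0],"jaw":1}
    - {"translation":[0,0,-5.5],"delta_rot":[0,0,0],"jaw":1}
    - {"translation":[0,0,-7],"delta_rot":[0,0,0],"jaw":1}
    - {"translation":[0,0,-8.5],"delta_rot":[0,0,0],"jaw":1}
    - {"translation":[0,0,-9.7],"delta_rot":[0,0,0],"jaw":1}
    - {"translation":[0,0,-10],"delta_rot":[0,0,0],"jaw":1}

```text
time: 5.75
tool_pos: [0.5258, 0.2012, 0.2778]
tool_rot: [-0.0, 0.977, 0.213, 0.002]
contact_force: [-0.1, 0.2, 0.8]
gripper_width: 0.22
grasp_force: 58.5
```

>>> send_rows:
  steps:
    - {"translation":[-0.4,0.9,0],"delta_rot":[0,0,0],"jaw":1}
    - {"translation":[-1.4,3,0],"delta_rot":[0,0,0],"jaw":1}
    - {"translation":[-2.6,5.4,0],"delta_rot":[0,0,0],"jaw":1}
    - {"translation":[-3.7,7.8,0],"delta_rot":[0,0,0],"jaw":1}
    - {"translation":[-4.9,10.2,0],"delta_rot":[0,0,0],"jaw":1}
    - {"translation":[-6,12.6,0],"delta_rot":[0,0,0],"jaw":1}
    - {"translation":[-7.1,15,0],"delta_rot":[0,0,0],"jaw":1}
    - {"translation":[-8.2,17.2,0],"delta_rot":[0,0,0],"jaw":1}

```text
time: 6.55
tool_pos: [0.5211, 0.0088, 0.2739]
tool_rot: [-0.0, 0.977, 0.213, -0.001]
contact_force: [0.1, 0.3, -0.7]
gripper_width: 0.217
grasp_force: 58.5
```

>>> send_rows:
  steps:
    - {"translation":[-1,2.1,0],"delta_rot":[0,0,0],"jaw":1}
    - {"translation":[-2,4.2,0],"delta_rot":[0,0,0],"jaw":1}
    - {"translation":[-2.8,5.9,0],"delta_rot":[0,0,0],"jaw":1}
    - {"translation":[-3.3,7,0],"delta_rot":[0,0,0],"jaw":1}
    - {"translation":[-3.4,7.1,0],"delta_rot":[0,0,0],"jaw":1}
    - {"translation":[-3.4,7.1,0],"delta_rot":[0,0,0],"jaw":1}
    - {"translation":[-3.4,7.1,0],"delta_rot":[0,0,0],"jaw":1}
    - {"translation":[-3.4,7.1,0],"delta_rot":[0,0,0],"jaw":1}

```text
time: 7.35
tool_pos: [0.5205, -0.0675, 0.2753]
tool_rot: [-0.0, 0.977, 0.213, -0.0]
contact_force: [0.1, 0.7, -0.3]
gripper_width: 0.218
grasp_force: 58.6
```

```bash
python3 go.py .5215 -.068 .275; python3 - <<'E'
from h import *
shot("side","s3");shot("top","t3")
a=cv2.imread('pics/s3.png')[70:230,170:330];b=cv2.imread('pics/t3.png')[90:250,230:390]
cv2.imwrite('pics/c4.png',cv2.resize(np.hstack([a,b]),None,fx=2.5,fy=2.5,interpolation=2))
E
```

```text
7.35 [ 0.52050866 -0.06751361  0.27525317] [[0.909, 0.417, -0.0], [0.417, -0.909, 0.0], [0.0, -0.0, -1.0]] cm [0.07 0.09 0.03] [ 0.11  0.69 -0.26] 0.21757398215057971 58.557811975479126
```

View pics/c4.png

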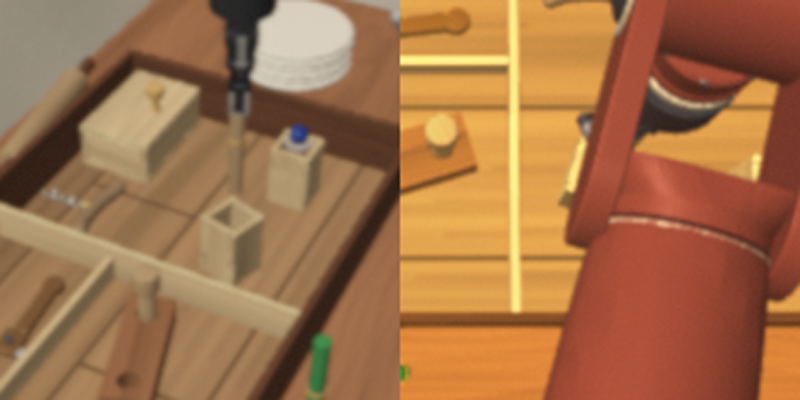

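The rod hangs upright above the cell, with its foot near side pixel (264,146). The rack's rod socket is empty and the muddler is still standing. I'll check the foot position numerically.

```bash
python3 - <<'E'
from h import *
F=dict(np.load('s3.npz'))
P=np.float32([[.5205,-.0675,.1376],[.5205,-.0675,.2176],[.5215,-.068,.098]])
print(cv2.projectPoints(P,F["rvec"],F["tvec"],np.array([[F["fx"],0,F["cx"]],[0,F["fy"],F["cy"]],[0,0,1.]]),None)[0].squeeze())
for v in (122,128,134,140): 
    r=F["range_z"][v,255:275]; u=np.where((r>0)&(r<np.nanmin(r[r>0])+.03))[0]+255; print(v,u.min(),u.max(),world(F,u.mean(),v))
E
```

```text
[[263.3021  145.54628]
 [264.10098 124.59251]
 [262.72098 155.04129]]
122 261 267 [ 0.51663195 -0.0574693   0.23452073]
128 261 267 [ 0.51724114 -0.0604736   0.21072172]
134 261 266 [ 0.51766613 -0.05940934  0.18897692]
140 261 266 [ 0.51532859 -0.05591239  0.16931635]
```

Consistent to about 1–2 mm. Lowering to about 3 mm above the bottom.

>>> send_rows:
  steps:
    - {"translation":[0,0,0.6],"delta_rot":[0,0,0],"jaw":1}
    - {"translation":[0,0,1.8],"delta_rot":[0,0,0],"jaw":1}
    - {"translation":[0,0,3],"delta_rot":[0,0,0],"jaw":1}
    - {"translation":[0,0,4.2],"delta_rot":[0,0,0],"jaw":1}
    - {"translation":[0,0,5.4],"delta_rot":[0,0,0],"jaw":1}
    - {"translation":[0,0,6.5],"delta_rot":[0,0,0],"jaw":1}
    - {"translation":[0,0,7],"delta_rot":[0,0,0],"jaw":1}
    - {"translation":[0,0,7],"delta_rot":[0,0,0],"jaw":1}

```text
time: 8.25
tool_pos: [0.5199, -0.0681, 0.204]
tool_rot: [-0.0, 0.977, 0.213, -0.001]
contact_force: [0.3, 0.3, 0.1]
gripper_width: 0.213
grasp_force: 58.6
```

>>> send_rows:
  steps:
    - {"translation":[0,0,0.6],"delta_rot":[0,0,0],"jaw":1}
    - {"translation":[0,0,1.5],"delta_rot":[0,0,0],"jaw":1}
    - {"translation":[0,0,2.4],"delta_rot":[0,0,0],"jaw":1}
    - {"translation":[0,0,3.3],"delta_rot":[0,0,0],"jaw":1}
    - {"translation":[0,0,4],"delta_rot":[0,0,0],"jaw":1}
    - {"translation":[0,0,4.6],"delta_rot":[0,0,0],"jaw":1}
    - {"translation":[0,0,4.6],"delta_rot":[0,0,0],"jaw":1}
    - {"translation":[0,0,4.6],"delta_rot":[0,0,0],"jaw":1}

```text
time: 9.05
tool_pos: [0.5205, -0.0683, 0.1593]
tool_rot: [-0.0, 0.977, 0.213, -0.0]
contact_force: [0.4, -0.1, -0.3]
gripper_width: 0.215
grasp_force: 58.6
```

>>> send_rows:
  steps:
    - {"translation":[0,0,0.1],"delta_rot":[0,0,0],"jaw":1}
    - {"translation":[0,0,0.2],"delta_rot":[0,0,0],"jaw":1}
    - {"translation":[0,0,0.2],"delta_rot":[0,0,0],"jaw":2.6}
    - {"translation":[0,0,0.2],"delta_rot":[0,0,0],"jaw":3}
    - {"translation":[0,0,0.2],"delta_rot":[0,0,0],"jaw":4}
    - {"translation":[0,0,0.2],"delta_rot":[0,0,0],"jaw":6}
    - {"translation":[0,0,0.2],"delta_rot":[0,0,0],"jaw":8.5}
    - {"translation":[0,0,0.2],"delta_rot":[0,0,0],"jaw":8.5}

```text
time: 9.85
tool_pos: [0.5205, -0.0682, 0.1573]
tool_rot: [-0.0, 0.977, 0.213, 0.0]
contact_force: [0.5, 0.7, -0.3]
gripper_width: 0.952
grasp_force: 0.0
```

>>> send_rows:
  steps:
    - {"translation":[0,0,0],"delta_rot":[0,0,0],"jaw":8.5}
    - {"translation":[0,0,0],"delta_rot":[0,0,0],"jaw":8.5}
    - {"translation":[0,0,-1],"delta_rot":[0,0,0],"jaw":8.5}
    - {"translation":[0,0,-2.5],"delta_rot":[0,0,0],"jaw":8.5}
    - {"translation":[0,0,-4],"delta_rot":[0,0,0],"jaw":8.5}
    - {"translation":[0,0,-6],"delta_rot":[0,0,0],"jaw":8.5}
    - {"translation":[0,0,-8],"delta_rot":[0,0,0],"jaw":8.5}
    - {"translation":[0,0,-10],"delta_rot":[0,0,0],"jaw":8.5}

```text
time: 10.65
tool_pos: [0.5209, -0.0683, 0.2601]
tool_rot: [0.001, 0.977, 0.213, 0.001]
contact_force: [-0.0, -0.1, -0.1]
gripper_width: 0.994
grasp_force: 0.0
```

>>> send_rows:
  steps:
    - {"translation":[0,0,-1],"delta_rot":[0,0,0],"jaw":8.5}
    - {"translation":[0,0,-2],"delta_rot":[0,0,0],"jaw":8.5}
    - {"translation":[0,0,-2],"delta_rot":[0,0,0],"jaw":8.5}
    - {"translation":[0,0,-2],"delta_rot":[0,0,0],"jaw":8.5}
    - {"translation":[0,0,-2],"delta_rot":[0,0,0],"jaw":8.5}
    - {"translation":[0,0,-2],"delta_rot":[0,0,0],"jaw":8.5}
    - {"translation":[0,0,-2],"delta_rot":[0,0,0],"jaw":8.5}
    - {"translation":[0,0,-2],"delta_rot":[0,0,0],"jaw":8.5}

```text
time: 11.45
tool_pos: [0.5204, -0.0682, 0.2769]
tool_rot: [-0.0, 0.977, 0.213, -0.0]
contact_force: [-0.7, -0.5, -1.1]
gripper_width: 0.998
grasp_force: 0.0
```

```bash
python3 - <<'E'
from h import *
shot("side","s4")
a=cv2.imread('pics/s4.png')[80:240,170:330]
cv2.imwrite('pics/c5.png',cv2.resize(a,None,fx=3.7,fy=3.7,interpolation=2))
E
```

```text
(no output)
```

View pics/c5.png

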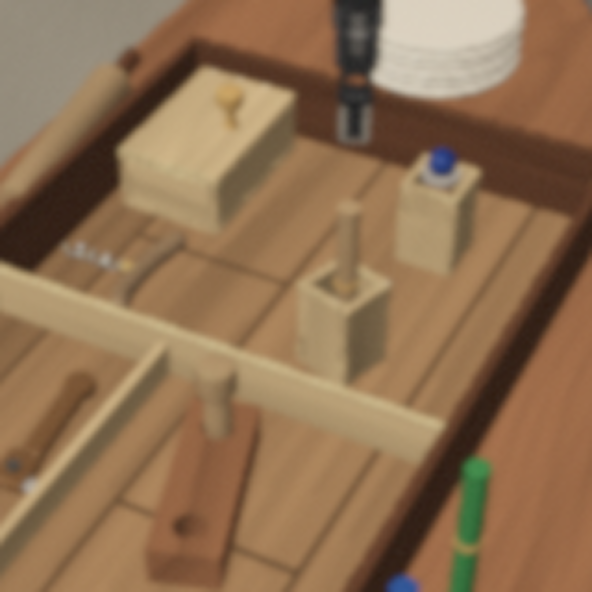

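The rod stands upright in the cell: its top is at crop (349,208) and its ring at the rim at (345,286). The muddler and stopper haven't moved, and the gripper is clear above.

```bash
python3 -c "
from plant import *
print(job_done())"
```

```text
the job is handed in; nothing more can be done
None
```

The gauge rod stands on the floor of the empty deep cell with its ring mark level with the rim; the muddler and stopper look unmoved in the final picture, and the job was handed in at about 11.5 s of the 38 s allowed, with no verdict returned.

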